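# Clamp and start the bottle shaker

### The job

Get the bottles shaken: stand the white four-hole rack upright on the bed of the bench shaker, centred between its jaws, and crank the vise handle clockwise until it stops, so that the jaw grips the rack tight. Stand every amber bottle upright in a hole of the rack, right down, before or after clamping as you like. When the rack is clamped and loaded, and not before, start the shaker with its three keys, one at a time and each pressed fully: first the smallest, then the middle-sized one, then the largest; leave the other things on the table where they are.

Things in the scene. Friction and masses are not known exactly. Their poses are not given: they have to be found in the camera images.
- shaker: Grey bench shaker fixed to the table, 180 mm (x) by 257 mm (y); origin on the table under the bed. Flat bed at z = 50 mm. Jaws 150 mm long in x, up to z = 72 mm; fixed jaw's gripping face at y = +37 mm. White console at y 62 to 132 mm, top z = 75 mm, with three keys in a row along x. End plate at y -125 to -110 mm, up to z = 86 mm, and the crank at -y. The rack goes in with its long side along x.
- bed (a point): Point on the bed where the middle of the rack's underside lies once clamped: 32 mm from the fixed jaw's face. Axes as the shaker's: x along the jaws, y towards the fixed jaw (clamping direction), z up.
- pad: Black rubber pad on the moving jaw, 150 mm in x, sprung (3 N per mm, 9 mm give). Its origin is the shaker's origin when the vise is fully open, and moves with the pad along the shaker's y; the gripping face is 49 mm to -y of it. Pad and fixed jaw stand 86 mm apart fully open and close 12 mm a turn of the crank.
- crank (a joint): Crank angle, rad: 0 = vise fully open, handle straight up; grows as it turns clockwise seen from the handle's end (looking along shaker +y: from up towards +x), closing the jaw. Hard stop at 15.08 (2.4 turns), where the sprung pad grips the rack at about 20 N. Starts between 0 and 3. Stays where left; 2 N at the handle turns it.
- hub (a point): Point on the crank's axis, level with handle_grip along that axis (shaker x 0, y -177, z 72 mm), fixed to the shaker, with its axes. The grip point circles about it in the shaker's x-z plane, radius 42 mm.
- handle_grip (a point): Point on the axis of the crank's handle where to grip it, 36 mm out from its inner end. The handle is a black bar, 16 mm in diameter, 62 mm long, parallel to the shaker's y, standing out to -y; it spins freely on its pin (ignore this point's axes). At the bottom of the circle it is 30 mm over the table.
- rack: White plastic block, 236 mm long (its x), 64 mm wide (y), 50 mm high (z), 0.4 kg; origin at the middle of its underside. Four round holes 49.5 mm in diameter and 26 mm deep, open at the top, at x = -84, -28, +28 and +84 mm, y = 0 (hole floor at z = 24 mm).
- bottle1: Squat amber bottle with a paper band and a black cap, standing on the table at the start, may be absent (2 to 4 are there). Body 46 mm in diameter with a bevelled foot, up to z = 58 mm, cap 32 mm in diameter up to z = 72 mm, 0.15 kg. Origin at the centre of its underside, z up along its axis.
- bottle2: Squat amber bottle with a paper band and a black cap, standing on the table at the start, may be absent (2 to 4 are there). Body 46 mm in diameter with a bevelled foot, up to z = 58 mm, cap 32 mm in diameter up to z = 72 mm, 0.15 kg. Origin at the centre of its underside, z up along its axis.
- bottle3: Squat amber bottle with a paper band and a black cap, standing on the table at the start, may be absent (2 to 4 are there). Body 46 mm in diameter with a bevelled foot, up to z = 58 mm, cap 32 mm in diameter up to z = 72 mm, 0.15 kg. Origin at the centre of its underside, z up along its axis.
- bottle4: Squat amber bottle with a paper band and a black cap, standing on the table at the start, may be absent (2 to 4 are there). Body 46 mm in diameter with a bevelled foot, up to z = 58 mm, cap 32 mm in diameter up to z = 72 mm, 0.15 kg. Origin at the centre of its underside, z up along its axis.
- key_small_top (a point): Centre of the top face of the smallest of three white round spring keys, 18 mm in diameter, in a grey housing on the console's top; it stands 6 mm proud of its housing and goes down 6 mm; fully down takes 5 N. The three keys, 55 mm apart along the shaker's x, may be in any order.
- key_medium_top (a point): Centre of the top face of the middle-sized of three white round spring keys, 28 mm in diameter, in a grey housing on the console's top; it stands 6 mm proud of its housing and goes down 6 mm; fully down takes 5 N. The three keys, 55 mm apart along the shaker's x, may be in any order.
- key_large_top (a point): Centre of the top face of the largest of three white round spring keys, 40 mm in diameter, in a grey housing on the console's top; it stands 6 mm proud of its housing and goes down 6 mm; fully down takes 5 N. The three keys, 55 mm apart along the shaker's x, may be in any order.
- key_small (a joint): Travel of this key, m: 0 up, 0.006 fully down.
- key_medium (a joint): Travel of this key, m: 0 up, 0.006 fully down.
- key_large (a joint): Travel of this key, m: 0 up, 0.006 fully down.
- cotton_jar: Bystander: white jar, 72 mm in diameter, 85 mm high; origin at the centre of its underside.
- dappen_cup: Bystander: steel cup, 70 mm in diameter, 75 mm high; origin at the centre of its underside.
- glove_box: Bystander: blue box, 90 by 130 by 60 mm; origin at the centre of its underside.
Mind the look-alikes: they are no part of the job. Leave any purple look-alike of the bottle2 alone. Leave any blue look-alike of the bottle3 alone.

How it is judged:
On the way, in this order (a step that is already met when the one before it is completed fails the run):
1. the rack is clamped on the bed and every bottle stands in it (contact force between pad and rack above 8 N and x of rack in the frame of bed between -0.03 and 0.03 m and z of rack in the frame of bed between -0.004 and 0.004 m and angle between the x axis of rack and the x axis of shaker, either way round below 0.06 rad and angle between rack's own z axis and vertical below 0.05 rad and z of bottle1 in the frame of rack between 0.018 and 0.03 m and y of bottle1 in the frame of rack between -0.008 and 0.008 m and x of bottle1 in the frame of rack between -0.095 and 0.095 m and angle between each of bottle1, bottle2, bottle3, bottle4's own z axis and vertical below 0.15 rad and z of bottle2 in the frame of rack between 0.018 and 0.03 m and y of bottle2 in the frame of rack between -0.008 and 0.008 m and x of bottle2 in the frame of rack between -0.095 and 0.095 m and z of bottle3 in the frame of rack between 0.018 and 0.03 m and y of bottle3 in the frame of rack between -0.008 and 0.008 m and x of bottle3 in the frame of rack between -0.095 and 0.095 m and z of bottle4 in the frame of rack between 0.018 and 0.03 m and y of bottle4 in the frame of rack between -0.008 and 0.008 m and x of bottle4 in the frame of rack between -0.095 and 0.095 m), for 0.2 s.
2. the smallest key is pressed fully (value of joint key_small above 0.0045 m), for 0.05 s.
3. the middle-sized key is pressed fully (value of joint key_medium above 0.0045 m), for 0.05 s.
4. the largest key is pressed fully (value of joint key_large above 0.0045 m), for 0.05 s.
At the end, for the whole second after the job is handed in: The rack rests on the bed (within 4 mm in height, upright), within 30 mm of centred along the jaws and square to them within 0.06 rad, with the pad pressing on it at more than 8 N; each bottle stands in a hole, down on its floor (within 6 mm), tilted less than 0.15 rad; all at rest (all of step 1 and linear speed of each of rack, bottle1, bottle2, bottle3, bottle4 below 0.02 m/s); the robot touches nothing.
It fails at once if a key is pressed while the rack is not clamped (contact force between pad and rack below 2 N and value of joint any of key_small, key_medium, key_large above 0.004 m).
It fails at once if two keys are pressed at the same time (value of joint each of key_small, key_medium above 0.003 m or value of joint each of key_small, key_large above 0.003 m or value of joint each of key_medium, key_large above 0.003 m).
It fails at once if the cotton_jar is moved more than 30 mm (distance of cotton_jar from where it was at the start of the episode above 0.03 m).
It fails at once if the dappen_cup is moved more than 30 mm (distance of dappen_cup from where it was at the start of the episode above 0.03 m).
It fails at once if the glove_box is moved more than 30 mm (distance of glove_box from where it was at the start of the episode above 0.03 m).
Of bottle1, bottle2, bottle3, bottle4 only 2 to 4 are there at a start; the rules pass over those that are not, and their reading is None.
At some moment in a run one of bottle1, bottle2, bottle3, bottle4 may be knocked a few centimetres aside while the robot is not near it.
It also fails if it takes over 210 s, if anything falls off the work surface, if the arm or the gripper's body presses on something with over 40 N, if the wrist force passes 120 N, or if a joint passes its speed limit or range.

### The arm

A 6-joint arm with a two-finger parallel gripper is mounted at the origin on the work surface. World frame = base frame: x ahead of the robot, y to its left, z up, the work surface at z = 0. Lengths are in m, angles in rad, forces in N, time in s.
With the tool pointing down it reaches from about 0.275 to 0.825 m from the base axis. Payload 4.9 kg.
Tool frame: the origin (TCP) lies midway between the tips of the shut fingers; the grasp point (between the pads) lies 19 mm behind it (bot.grip_depth is the distance from the TCP to the grasp point, in m); z points along the fingers, y is the line along which they close (so a half turn about z gives the same grasp; the last joint's range is limited). The gripper opens to 85 mm and grips with 20 to 120 N. Pads are 22 mm wide; open, the fingers measure 114 mm over their backs; the gripper's body (76 mm by 85 mm) begins 54 mm behind the grasp point. The pads swing forward as they close: fully open they stand 13 mm farther back than shut.
Start: joints at [-1.252, 0.326, -0.193, 1.052, 0, 1.437], TCP at [0.241, -0.495, 0.231] pointing down, gripper open.
Joint ranges: [-2.65, 2.65], [-0.97, 1.79], [-1.3, 1.35], [-1.93, 2.1], [-1.47, 1.37], [-3.14, 3.14]. Speed limits (rad/s): [2.57, 2.57, 3.14, 3.14, 3.14, 3.14].

### API

Orientations are given as a unit quaternion [w, x, y, z].
In Python, from cell import bot gives the robot as it stands. Calls block until the motion is done:
- bot.move_pose(position, orientation): joint-space move of the TCP to a pose.
- bot.move_linear(position, speed=0.15, rotation=None, until_force=None): straight line of the TCP; rotation=None keeps the orientation; speed is the mean speed in m/s. With until_force (N) it stops when the force on the tool has changed by that much, and returns True; else False.
- bot.goto_joints(angles): joint-space move.
- bot.set_gripper(opening, grasp_force=None): opening from 0.0 (shut) to 1.0 (fully open); grasp_force is the grip in N (None keeps the last); returns when the fingers have stopped.
- bot.wait(seconds).
- bot.solve_ik(position, orientation): joint angles nearest the present ones, or None.
- bot.camera(name): name is "scene" or "top" or "wrist"; returns the picture (480x640x3 uint8, red, green, blue); there is no depth.
- bot.calibration(name): a dict with "mtx" (3x3 intrinsics, pixels), "k1" (the pictures are not rectified: a ray, as slopes to the right and down, at radius r is drawn at 1 + k1 r^2 times it, then the intrinsics apply), "extrinsics" (4x4, takes a point from world to camera coordinates); the wrist camera has in their place "hand_eye" (4x4, takes a point from camera to tool coordinates, whose origin is the TCP and whose axes are the flange's). Camera axes: x right, y down, z forward; pixel columns grow to the right and rows downward; lengths in m; the calibration is good to about 2 mm. A picture is of the moment at which its call begins: read the wrist's pose just before it. calibration takes no time and is no camera call.
A pose or a line that the arm cannot do raises bot.PlanningError and nothing moves.
- bot.close_job(): hands the job in; it is judged then, once.
Trained networks look in the newest picture that a camera, given by its name, has taken for a name from the list of things; names that differ only in an ending like _2 or _b are one class to them, and where a whole thing is asked for, a point or a joint stands for the part that bears it (a point fixed in the world has none). Each returns a list of dicts, best first, with "confidence" (0 to 1); they miss things now and then, are a little off and sometimes report something else, mostly with a low value. They report only what shows in the picture. A call takes as long as a camera call. They do not tell look-alikes from the thing itself.
- bot.search_frame(camera, thing): "bbox" ([left, top, width, height] in pixels, round what is visible of it).
Readings, each from a call of its own:
- bot.read_clock(): time.
- bot.read_joint_positions(): joint angles.
- bot.read_joint_vel(): joint speeds.
- bot.read_joint_efforts(): joint torques, N m.
- bot.read_position(): TCP position.
- bot.read_tool_rot(): TCP orientation.
- bot.read_ft_force(): force on the tool from outside, world axes, zero at the start.
- bot.read_moment(): the same for the moment, N m.
- bot.read_gripper_width(): opening from 0.0 (shut) to 1.0 (fully open).
- bot.read_finger_force(): force on a finger pad.
Only numpy, scipy, OpenCV 4.12 (cv2) and the standard library are available. Lean on these libraries where they do the work, as an engineer would, in place of code of your own. Each camera call takes 0.05 s, during which the arm holds its last target. There are 200 camera calls.

## Working session

There is one attempt and no reset: what is moved stays moved. The work goes in short steps, each a Python script; the robot and the scene stay as the last script left them, time stands still between calls to the robot, and variables do not carry over. Pictures are saved under pics/ and viewed, at most 14 in all, crops included, and the job is handed in when it is done.

```bash
ls; mkdir -p pics; cat > h.py <<'E'
import numpy as np, cv2
from cell import bot
def save(cam,name):
    im=bot.camera(cam); cv2.imwrite(f'pics/{name}.png',im[:,:,::-1]); return im
E
python3 - <<'E'
from h import *
a=save('scene','s0'); b=save('top','t0')
for c in('scene','top'):
    k=bot.calibration(c); print(c,k['mtx'].tolist() if hasattr(k['mtx'],'tolist') else k['mtx'],k['k1']); print(np.round(k['extrinsics'],4).tolist())
    for n in('shaker','rack','bottle1','crank','handle_grip','key_small_top','cotton_jar','dappen_cup','glove_box','pad'):
        print(n,[(np.round(d['bbox']).astype(int).tolist(),round(d['confidence'],2)) for d in bot.search_frame(c,n)])
k=bot.calibration('wrist');print(k)
print(bot.read_clock(), bot.read_tool_rot())
E
```

```text
pics
scene [[461.35851677114454, 0.0, 312.41387834053484], [0.0, 461.35851677114454, 247.01233402783743], [0.0, 0.0, 1.0]] -0.05638259448569775
[[-0.3829, 0.9237, -0.0085, 0.2017], [0.7074, 0.2873, -0.6458, -0.3947], [-0.5941, -0.2533, -0.7635, 1.4663], [0.0, 0.0, 0.0, 1.0]]
shaker [([243, 197, 143, 96], 0.64), ([342, 246, 18, 19], 0.26)]
rack [([182, 148, 49, 76], 0.96)]
bottle1 [([420, 223, 21, 28], 0.94), ([401, 258, 23, 30], 0.77), ([413, 296, 25, 29], 0.66), ([465, 237, 26, 32], 0.61), ([242, 212, 21, 16], 0.43)]
crank [([244, 204, 34, 22], 0.51)]
handle_grip [([240, 210, 24, 19], 0.46), ([244, 196, 144, 99], 0.46)]
key_small_top [([368, 218, 7, 7], 0.58)]
cotton_jar [([375, 318, 42, 48], 0.58)]
dappen_cup [([257, 290, 38, 46], 0.62), ([182, 148, 49, 77], 0.16)]
glove_box [([144, 234, 72, 55], 0.8), ([366, 217, 8, 7], 0.66), ([355, 231, 13, 12], 0.56), ([244, 197, 145, 96], 0.25)]
pad [([288, 202, 36, 45], 0.52)]
top [[503.29934178512883, 0.0, 328.78732747778747], [0.0, 503.29934178512883, 230.57567645127094], [0.0, 0.0, 1.0]] 0.02506433150381068
[[0.0274, -0.9996, 0.0032, -0.00
[... 675 characters left out ...]
0, 156, 60, 45], 0.87)]
pad [([334, 221, 11, 67], 0.65), ([267, 263, 11, 11], 0.28)]
{'mtx': array([[396.24529479,   0.        , 311.74168023],
       [  0.        , 396.24529479, 240.7784707 ],
       [  0.        ,   0.        ,   1.        ]]), 'k1': -0.054944119081981914, 'hand_eye': array([[ 7.82032613e-04, -9.57830498e-01, -2.87332780e-01,
         7.47762503e-02],
       [ 9.99999504e-01,  5.71899202e-04,  8.15255845e-04,
        -2.05256051e-04],
       [-6.16551524e-04, -2.87333275e-01,  9.57830470e-01,
        -1.43661455e-01],
       [ 0.00000000e+00,  0.00000000e+00,  0.00000000e+00,
         1.00000000e+00]])}
1.1 [-1.01809439e-05  9.74485756e-01  2.24449352e-01 -2.18128683e-05]
```

```bash
python3 -c "
import cv2,numpy as np
a=cv2.imread('pics/s0.png');b=cv2.imread('pics/t0.png')
"
```

```text
(no output)
```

View pics/t0.png

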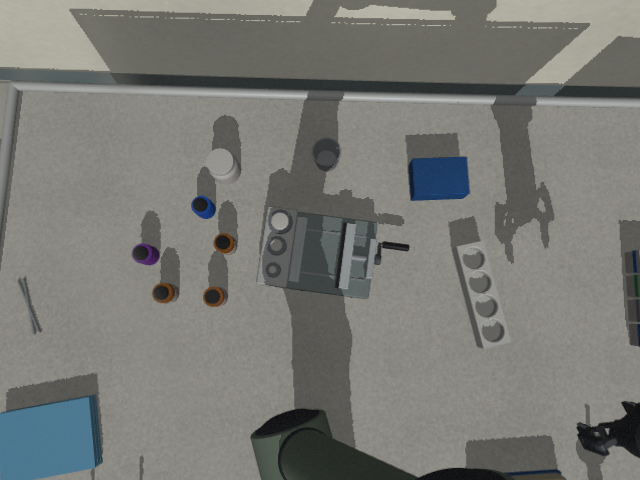

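View pics/s0.png

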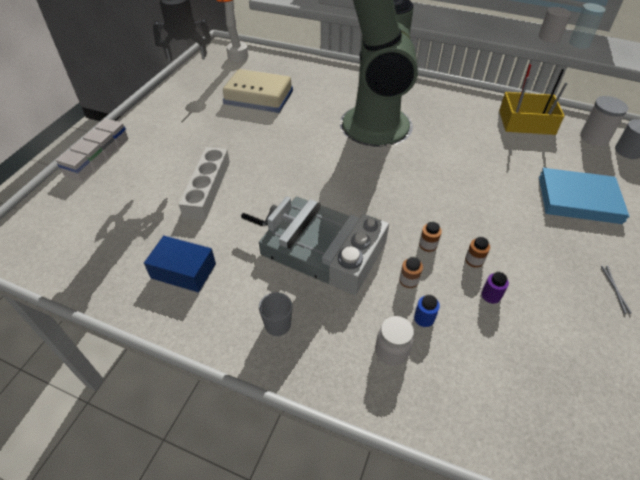

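The top view shows three amber bottles at (225,242), (164,293) and (214,296), plus a blue look-alike at (203,206) and a purple one at (145,254). The rack runs from (472,255) to (493,333). The keys are large (281,222), medium (277,245) and small (273,269), and the crank handle is at (397,246). Next I triangulate roughly, then move in with the wrist camera.

```bash
cat >> h.py <<'E'
from scipy.spatial.transform import Rotation as R
from scipy.optimize import least_squares
def q2R(q): return R.from_quat([q[1],q[2],q[3],q[0]]).as_matrix()
def R2q(M): q=R.from_matrix(M).as_quat(); return [q[3],q[0],q[1],q[2]]
def down(yaw):
    "tool down, closing line (tool y) at world angle yaw (+-pi)"
    y=np.array([np.cos(yaw),np.sin(yaw),0]); z=np.array([0,0,-1.]); return np.c_[np.cross(y,z),y,z]
def view(cam):
    "K,dist,T(world->cam) now"
    k=bot.calibration(cam); 
    if cam=='wrist':
        T=np.eye(4);T[:3,:3]=q2R(bot.read_tool_rot());T[:3,3]=bot.read_position()
        E=np.linalg.inv(T@k['hand_eye'])
    else: E=np.array(k['extrinsics'])
    return np.array(k['mtx']),np.array([k['k1'],0,0,0.]),E
def proj(v,P):
    K,d,E=v; return cv2.projectPoints(np.float64(P).reshape(-1,3),cv2.Rodrigues(E[:3,:3])[0],E[:3,3],K,d)[0][:,0]
def ray(v,px):
    K,d,E=v; u=cv2.undistortPoints(np.float64(px).reshape(1,1,2),K,d)[0,0]
    D=E[:3,:3].T@[u[0],u[1],1]; return -E[:3,:3].T@E[:3,3],D/np.linalg.norm(D)
def at_z(v,px,z):
    o,d=ray(v,px); return o+d*(z-o[2])/d[2]
def tri(obs):
    A=np.zeros((3,3));b=np.zeros(3)
    for v,px in obs:
        o,d=ray(v,px);M=np.eye(3)-np.outer(d,d);A+=M;b+=M@o
    return np.linalg.solve(A,b)
def ctr(b): return [b[0]+b[2]/2,b[1]+b[3]/2]
E
python3 - <<'E'
from h import *
t,s=view('top'),view('scene')
for n,a,b in [('capA',(225,240),(412,262)),('capB',(163,291),(480,243)),('capC',(213,294),(432,228)),('blue',(199,203),(430,300)),
 ('keyL',(281,222),(351,256)),('keyM',(277,245),(361,240)),('keyS',(273,269),(371.5,223)),('handle tip',(408,247),(244,216)),
 ('hole1',(473,260),(194,196)),('hole4',(493,333),(215,156)),('cup',(326,150),(277,302)),('jar',(221,164),(397,332)),]:
    P=tri([(t,a),(s,b)]); print(n,P.round(4),(proj(t,P)-a).round(1),(proj(s,P)-b).round(1))
print(at_z(t,(440,180),.06),bot.read_joint_positions())
E
```

```text
capA [0.5678 0.2522 0.0721] [[-0.8  0.2]] [[-0.9  0. ]]
capB [0.4496 0.3842 0.0664] [[-0.4  0.1]] [[-0.4  0. ]]
capC [0.4458 0.2713 0.0672] [[-0.2  0. ]] [[-0.1  0. ]]
blue [0.6519 0.3141 0.0743] [[ 0.1 -0. ]] [[ 0.1 -0. ]]
keyL [0.6109 0.1253 0.0834] [[-0.7  0.2]] [[-0.7 -0. ]]
keyM [0.5584 0.1314 0.0834] [[-0.3  0.1]] [[-0.4 -0. ]]
keyS [0.5037 0.1378 0.0879] [[-0.5  0.1]] [[-0.5 -0. ]]
handle tip [ 0.5655 -0.1676  0.0522] [[-0.7  0.3]] [[-0.7 -0.1]]
hole1 [ 0.5423 -0.3234  0.0436] [[ 1.  -0.4]] [[0.9 0.1]]
hole4 [ 0.3759 -0.3632  0.0398] [[-0.5  0.2]] [[-0.5 -0.1]]
cup [0.782  0.0278 0.0865] [[-0.6  0.2]] [[-0.7 -0. ]]
jar [0.7469 0.271  0.0697] [[-0.1  0. ]] [[-0.2 -0. ]]
[ 0.72560679 -0.24235413  0.06      ] [-1.25218857e+00  3.26189052e-01 -1.92628261e-01  1.05200331e+00
 -4.15650085e-05  1.43664821e+00]
```

```bash
python3 - <<'E'
from h import *
import json
V={}
def shot(n,p,yaw):
    bot.move_pose(p,R2q(down(yaw))); bot.wait(.3); v=view('wrist'); save('wrist',n); V[n]=[x.tolist() for x in v]
    for t in ('rack',) if n[0]=='r' else ('key_small_top','handle_grip','shaker','crank','pad'):
        print(n,t,[(np.round(d['bbox'],1).tolist(),round(d['confidence'],2)) for d in bot.search_frame('wrist',t)])
shot('r1',[.459-.03,-.343,.22],-1.337)
shot('r2',[.459+.06,-.343,.22],-1.337)
shot('k1',[.54-.03,0.0,.25],-1.687)
shot('k2',[.54+.07,0.05,.25],-1.687)
json.dump(V,open('V.json','w')); print(bot.read_clock())
E
```

```text
r1 rack []
r2 rack [([253.1, 131.7, 82.2, 259.7], 0.63)]
k1 key_small_top [([132.6, 236.7, 26.5, 23.0], 0.93)]
k1 handle_grip [([434.2, 112.2, 79.2, 19.9], 0.69)]
k1 shaker [([89.3, 59.6, 423.1, 219.1], 0.78)]
k1 crank [([423.1, 113.6, 90.6, 77.0], 0.59), ([1.3, 0.0, 17.0, 17.6], 0.18)]
k1 pad [([320.1, 76.9, 10.2, 182.8], 0.95), ([95.8, 73.8, 60.9, 61.1], 0.46)]
k2 key_small_top [([219.4, 340.5, 21.3, 22.0], 0.68)]
k2 handle_grip [([492.4, 218.9, 73.4, 19.0], 0.88)]
k2 shaker [([181.6, 167.8, 381.8, 202.2], 0.75)]
k2 crank [([485.5, 222.6, 81.1, 72.7], 0.97)]
k2 pad [([385.5, 192.0, 17.4, 161.4], 0.73)]
10.875
```

View pics/r1.png

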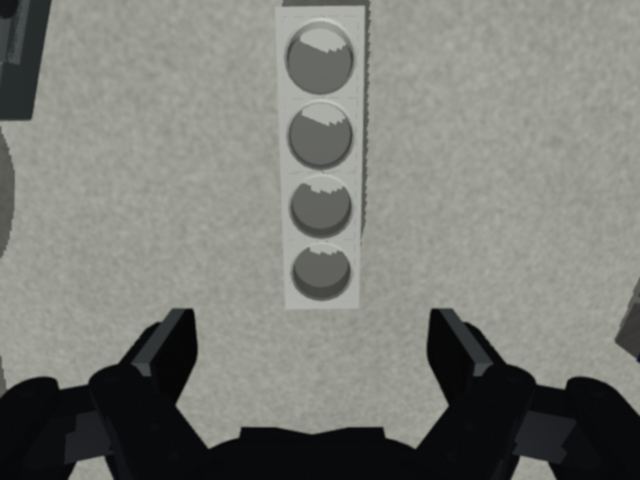

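View pics/r2.png

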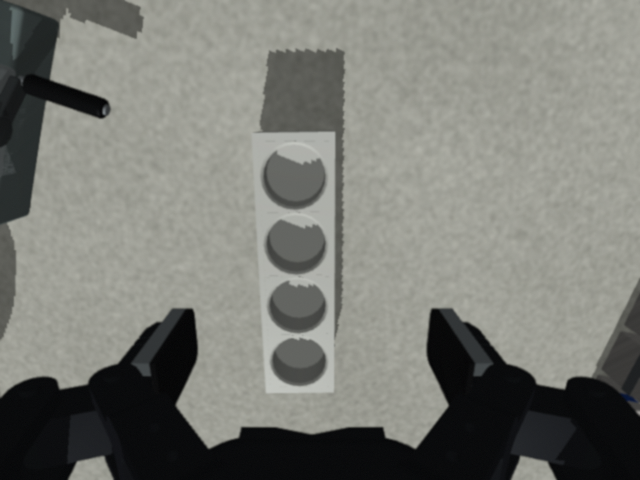

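View pics/k1.png

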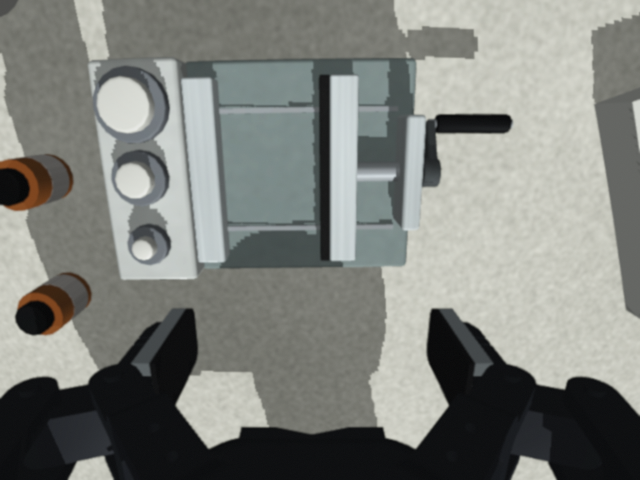

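View pics/k2.png

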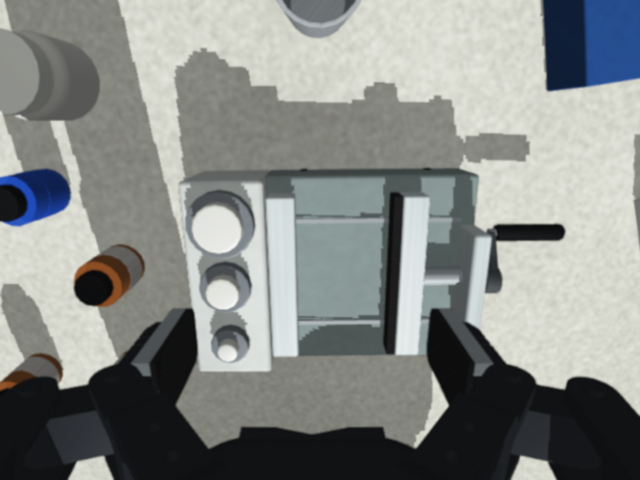

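Readings:
- **Rack top corners:** r1 (276,7), (366,6), (358,308), (286,309); r2 (252,133), (335,132), (334,391), (266,392).
- **Key tops:** k1 L (127,104), M (135,176), S (143,246); k2 L (216,228), M (222,292), S (228,347).
- **Also readable:** the console corners, fixed jaw edge, pad edge and handle tip.

I'll fit the poses from these.

```bash
python3 - <<'E'
from h import *
import json
V={k:[np.array(x) for x in v] for k,v in json.load(open('V.json')).items()}
def tf(x,y,yaw,P): 
    P=np.float64(P);c,s=np.cos(yaw),np.sin(yaw);return np.c_[x+c*P[:,0]-s*P[:,1],y+s*P[:,0]+c*P[:,1],P[:,2]]
rk={'r1':[(276,7),(366,6),(358,308),(286,309)],'r2':[(252,133),(335,132),(334,391),(266,392)]}
sg=np.array([[1,1],[1,-1],[-1,-1],[-1,1]])
def f(p):
    P=np.c_[sg*[.118,.032],np.full(4,p[3])]; P=tf(*p[:3],P)
    return np.concatenate([(proj(V[k],P)-rk[k]).ravel() for k in rk])
r=least_squares(f,[.459,-.343,.234,.05],loss='soft_l1');print('rack',r.x.round(4),f(r.x).round(1))
ob={'k1':[(127,104),(135,176),(143,246),(91,61),(179,60),(197,278),(121,278),(213,79),(226,261),(320,75),(322,259),(510,124)],
    'k2':[(216,228),(222,292),(228,347),(181,181),(264,181),(271,370),(200,371),(295,197),(298,356),(391,193),(385,353),(564,232)]}
def g(p):
    x,y,yaw,dz,ky,kz,py,th,cx=p
    P=[[.055,ky,kz],[0,ky,kz],[-.055,ky,kz],[cx,.132,.075],[cx,.062,.075],[-cx,.062,.075],[-cx,.132,.075],[.075,.037,.072],[-.075,.037,.072],[.075,py,.072],[-.075,py,.072],[.042*np.sin(th),-.203,.072+.042*np.cos(th)]]
    P=np.float64(P)+[0,0,dz]; P=tf(x,y,yaw,P)
    return np.concatenate([(proj(V[k],P)-ob[k]).ravel() for k in ob])
r=least_squares(g,[.547,.035,-.116,0,.097,.088,-.045,1.8,.09],loss='soft_l1');print('shaker',r.x.round(4));print(g(r.x).reshape(2,-1,2).round(1).tolist())
S=r.x
for n,P in dict(bed=[0,.005,.05],hub=[0,-.177,.072],key=[0,S[4],S[5]]).items(): print(n,tf(*S[:3],[P]).round(4))
print('pad travel',S[6]+.049,'->crank',(S[6]+.049)/.012*2*np.pi)
# independent triangulation check of keys and handle tip
for i,n in ((0,'L'),(1,'M'),(2,'S'),(3,'c'),(5,'c'),(11,'tip')): print(n,tri([(V['k1'],ob['k1'][i]),(V['k2'],ob['k2'][i])]).round(4))
E
```

```text
rack [ 0.4663 -0.3425  0.2445  0.0501] [-0.2  0.3 -0.6  0.3  0.8 -0.2 -0.5 -0.4  0.2 -0.4  0.6 -0.5 -0.1  0.7
  0.   0.2]
shaker [ 0.5478  0.0342 -0.1093 -0.0044  0.0992  0.0925 -0.0451  1.8194  0.0894]
[[[-0.8, 1.6], [0.2, 3.5], [1.0, 0.9], [-1.4, 0.3], [-0.0, -1.6], [1.6, -0.2], [-0.3, 0.1], [0.8, -1.0], [0.4, 0.2], [-0.0, 1.6], [-1.7, 1.6], [0.4, -1.2]], [[0.9, -1.1], [-0.1, -1.7], [-1.4, 0.7], [-2.0, 0.2], [0.1, -0.6], [1.0, -0.8], [-1.3, -1.9], [0.2, -0.1], [0.2, -1.7], [2.7, 3.4], [-0.1, 0.6], [-0.9, -0.2]]]
bed [[0.5484 0.0392 0.05  ]]
hub [[ 0.5285 -0.1418  0.072 ]]
key [[0.5586 0.1328 0.0925]]
pad travel 0.003935141573009476 ->crank 2.0604353094337258
L [0.6137 0.1258 0.0908]
M [0.5615 0.1292 0.0972]
S [0.5061 0.1369 0.0918]
c [0.651  0.154  0.0714]
c [0.4667 0.1061 0.0731]
tip [ 0.5655 -0.1727  0.0566]
```

The fits are good: rack top at z 50 mm, shaker at (0.548, 0.034) with yaw -0.109, and crank at about 1.9 rad. Now I pick and place the rack.

```bash
cat >> h.py <<'E'
SX,SY,SW=.5478,.0342,-.1093
def sh(x,y,z):
    c,s=np.cos(SW),np.sin(SW);return np.array([SX+c*x-s*y,SY+s*x+c*y,z])
QS=R2q(down(SW-np.pi/2))      # closing along shaker y
def st(m=''): print(m,'t',round(bot.read_clock(),1),np.round(bot.read_position(),4),'F',np.round(bot.read_ft_force(),1),'w',round(bot.read_gripper_width(),3),'ff',round(float(np.max(bot.read_finger_force())),1))
E
python3 - <<'E'
from h import *
q=R2q(down(.2445-np.pi/2))
bot.set_gripper(1.0,60)
bot.move_pose([.4663,-.3425,.12],q); bot.move_linear([.4663,-.3425,.024],.1); st('at')
bot.set_gripper(0); st('grip')
bot.move_linear([.4663,-.3425,.17],.15); st('lift')
t=sh(0,-.002,.17); bot.move_pose(t,QS); bot.wait(.2); st('over')
t[2]=.09; bot.move_linear(t,.1); t[2]=.070; h=bot.move_linear(t,.02,until_force=6); st(('down',h))
save('top','t1'); save('scene','s1')
E
```

```text
at t 16.5 [ 0.4667 -0.3429  0.0246] F [ 0.7 -0.5  0.1] w 1.0 ff 0.0
grip t 16.8 [ 0.4668 -0.3428  0.0251] F [-0.7  0.5  6.4] w 0.733 ff 68.5
lift t 17.9 [ 0.4656 -0.3419  0.1688] F [ 0.6  1.2 -5.2] w 0.735 ff 67.2
over t 22.5 [0.5476 0.0321 0.17  ] F [ 0.5 -0.2 -4.3] w 0.735 ff 67.2
('down', True) t 24.2 [0.5474 0.0322 0.0751] F [-1.2 -0.3  4.8] w 0.734 ff 68.2
```

The rack touched down at bed height: a TCP rise of 50.5 mm matches the 50 mm bed. I'll release it and check.

```bash
python3 - <<'E'
from h import *
import json
bot.set_gripper(.86); st('rel')
p=np.array(bot.read_position()); p[2]=.18; bot.move_linear(p,.15)
bot.move_pose(sh(-.05,-.04,.25),QS); bot.wait(.3); v=view('wrist'); save('wrist','w2'); json.dump([x.tolist() for x in v],open('w2.json','w')); st()
E
```

```text
rel t 24.5 [0.546  0.0323 0.0738] F [-0.9  0.3  0.1] w 0.863 ff 0.0
 t 30.8 [ 4.937e-01 -1.000e-04  2.500e-01] F [ 0.1 -0.1  0.6] w 0.859 ff 0.0
```

View pics/w2.png

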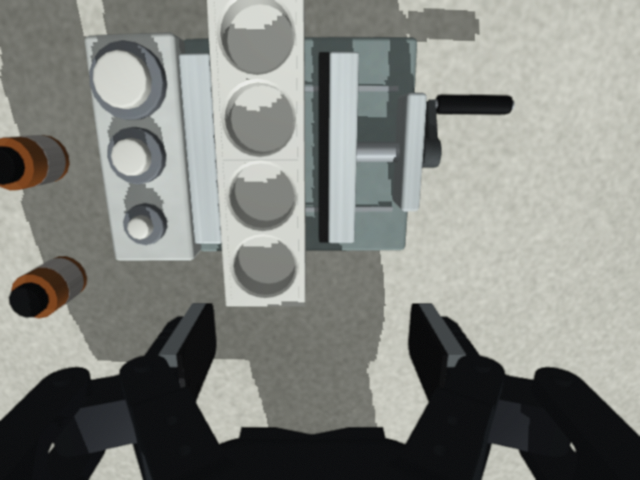

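The rack sits between the jaws and square to them: centre near (262,150), holes open, jaws at x 212 and 322. Now the crank.

```bash
cat >> h.py <<'E'
def grip_pt(th,z0=-.016,y=-.182,dx=0,dz=0): return sh(.042*np.sin(th)+dx,y,.072+.042*np.cos(th)+dz+z0)
E
python3 - <<'E'
from h import *
for yw in (SW,SW+np.pi,SW-np.pi):
    j=bot.solve_ik(grip_pt(1.93),R2q(down(yw))); print(yw,None if j is None else np.round(j,2))
yw=min((SW,SW+np.pi),key=lambda w:abs(bot.solve_ik(grip_pt(1.93),R2q(down(w)))[5]))
q=R2q(down(yw))
bot.set_gripper(.55,30)
p=grip_pt(1.93); p[2]=.16; bot.move_pose(p,q); bot.move_linear(grip_pt(1.93),.1,until_force=8); st('at')
bot.set_gripper(0); st('grip')
th=1.93
while th<2.9:
    th+=.2; bot.move_linear(grip_pt(th),.06); st(round(th,2))
E
```

```text
-0.1093 [-0.39  0.58 -0.33  0.67  0.    1.29]
3.032292653589793 [-0.39  0.58 -0.33  0.67  0.   -1.85]
-3.2508926535897933 [-0.39  0.58 -0.33  0.67  0.   -1.85]
at t 34.1 [ 0.5676 -0.1512  0.0419] F [ 0.1 -0.6 -0.8] w 0.548 ff 0.0
grip t 34.5 [ 0.5665 -0.151   0.0414] F [-2.4  0.2  3.6] w 0.168 ff 29.5
2.13 t 34.8 [ 0.5613 -0.1504  0.033 ] F [-5.6 -1.3  1.6] w 0.171 ff 29.5
2.33 t 35.1 [ 0.5556 -0.1497  0.0268] F [-7.5 -0.   7.1] w 0.173 ff 30.1
2.53 t 35.4 [ 0.5496 -0.149   0.0222] F [-9.3  0.8 12.4] w 0.175 ff 30.8
2.73 t 35.7 [ 0.5437 -0.1482  0.0191] F [-8.1  2.3 16.9] w 0.169 ff 31.2
2.93 t 36.0 [ 0.5378 -0.1476  0.0173] F [-5.7  1.9 18.6] w 0.171 ff 31.2
```

```bash
python3 - <<'E'
from h import *
th=2.93;i=0
while th<9.2:
    th+=.25;i+=1; bot.move_linear(grip_pt(th),.08)
    F=np.array(bot.read_ft_force())
    if i%2==0: st(round(th,2))
    if np.linalg.norm(F)>45: print('STOP',th,F);break
E
```

```text
3.43 t 36.5 [ 0.5195 -0.146   0.018 ] F [ 0.7  2.1 10.6] w 0.171 ff 30.3
3.93 t 37.1 [ 0.5009 -0.1441  0.0277] F [3.6 0.9 6. ] w 0.171 ff 30.2
4.43 t 37.7 [ 0.4893 -0.1429  0.0446] F [ 4.7 -1.1  3.7] w 0.176 ff 29.9
4.93 t 38.2 [ 0.4869 -0.1427  0.0645] F [ 3.6 -3.9  0.6] w 0.172 ff 29.8
5.43 t 38.8 [ 0.4939 -0.1435  0.0827] F [-3.4 -5.8  4.1] w 0.172 ff 30.4
5.93 t 39.4 [ 0.509  -0.1455  0.0954] F [-12.5  -5.5  17.5] w 0.171 ff 32.1
6.43 t 39.9 [ 0.5364 -0.1482  0.0995] F [ 2.1 -2.2 14.7] w 0.175 ff 31.6
6.93 t 40.5 [ 0.556  -0.1501  0.0904] F [ 6.3 -3.3  5. ] w 0.174 ff 30.6
7.43 t 41.1 [ 0.5678 -0.1513  0.0729] F [ 7.  -3.8  0.3] w 0.172 ff 30.3
7.93 t 41.6 [ 0.5693 -0.1514  0.0509] F [ 4.4 -3.8 -2.9] w 0.175 ff 29.9
8.43 t 42.2 [ 0.5595 -0.1502  0.0309] F [-1.4 -4.7 -1.6] w 0.172 ff 30.2
8.93 t 42.8 [ 0.5447 -0.1482  0.0192] F [-7.8 -1.9 13.3] w 0.175 ff 31.9
9.43 t 43.3 [ 0.5289 -0.1466  0.0159] F [-2.5 -2.  17.2] w 0.175 ff 32.0
```

Forces stay benign, so I continue to the hard stop.

```bash
python3 - <<'E'
from h import *
th=9.43
while th<14.6:
    th+=.25; bot.move_linear(grip_pt(th),.08)
    F=np.array(bot.read_ft_force())
    if np.linalg.norm(F)>50: print('STOP',th,F);break
st(round(th,2))
for k in range(9):
    th+=.08; bot.move_linear(grip_pt(th),.04); F=np.array(bot.read_ft_force()); st(round(th,2))
    if np.linalg.norm(F)>35: print('stop');break
v=view('top'); save('top','t2')
for n in('rack','pad','crank','handle_grip'): print(n,[(np.round(d['bbox'],1).tolist(),round(d['confidence'],2)) for d in bot.search_frame('top',n)])
E
```

```text
14.68 t 49.3 [ 0.5606 -0.1503  0.0322] F [-0.4 -4.8 -2.1] w 0.169 ff 30.3
14.76 t 49.5 [ 0.5589 -0.15    0.03  ] F [-3.8 -3.9  1.3] w 0.171 ff 30.6
14.84 t 49.8 [ 0.5569 -0.1497  0.0276] F [-5.2 -4.4  4.6] w 0.172 ff 30.9
14.92 t 50.0 [ 0.5545 -0.1494  0.0254] F [-5.1 -2.9  6.5] w 0.171 ff 31.2
15.0 t 50.3 [ 0.5535 -0.1492  0.0243] F [-3.8 -2.9 11.8] w 0.174 ff 31.7
15.08 t 50.5 [ 0.5534 -0.1492  0.0238] F [-2.5 -1.9 18. ] w 0.173 ff 32.2
15.16 t 50.8 [ 0.5531 -0.1493  0.0233] F [-0.6 -1.3 22.4] w 0.169 ff 32.7
15.24 t 51.0 [ 0.553  -0.1493  0.0231] F [ 3.   0.7 27.8] w 0.171 ff 33.0
15.32 t 51.3 [ 0.5527 -0.1494  0.0227] F [ 7.4  1.7 28.8] w 0.175 ff 33.4
15.4 t 51.5 [ 0.5524 -0.1495  0.0225] F [12.7  0.9 29. ] w 0.172 ff 33.7
rack [([294.4, 197.3, 44.5, 106.9], 0.76)]
pad []
crank [([372.0, 249.8, 17.6, 16.8], 0.52)]
handle_grip []
```

The crank is at its stop: position saturated while force climbed. I release it, then look at the clamped rack and the bottles.

```bash
python3 - <<'E'
from h import *
import json
bot.set_gripper(.5); p=np.array(bot.read_position()); p[2]=.2; bot.move_linear(p,.15)
V={}
bot.move_pose(sh(-.05,-.04,.25),QS); bot.wait(.3); V['w3']=view('wrist'); save('wrist','w3')
bot.move_pose([.46,.24,.25],QS); bot.wait(.3); V['b1']=view('wrist'); save('wrist','b1')
for n in('bottle1',): print(n,[(np.round(d['bbox'],1).tolist(),round(d['confidence'],2)) for d in bot.search_frame('wrist',n)])
json.dump({k:[x.tolist() for x in v] for k,v in V.items()},open('V3.json','w'))
a=save('top','t3')
print([(np.round(d['bbox'],1).tolist(),round(d['confidence'],2)) for d in bot.search_frame('top','bottle1')]); st()
A=cv2.imread('pics/w3.png');B=cv2.imread('pics/b1.png');cv2.imwrite('pics/m.png',np.vstack([cv2.resize(A[:330],(480,248)),cv2.resize(B,(480,352),)]))
E
```

```text
bottle1 [([125.1, 208.7, 70.8, 58.1], 0.98), ([252.2, 202.2, 54.3, 61.2], 0.96), ([37.8, 120.4, 84.0, 56.4], 0.96), ([247.9, 55.4, 58.9, 63.8], 0.85), ([171.2, 0.3, 59.0, 25.5], 0.65)]
[([212.6, 235.8, 26.3, 20.0], 0.9), ([207.3, 289.4, 19.0, 17.6], 0.8), ([191.4, 194.8, 22.9, 21.0], 0.6)]
 t 60.8 [0.46 0.24 0.25] F [ 0.5  0.2 -0.3] w 0.499 ff 0.0
```

View pics/w3.png

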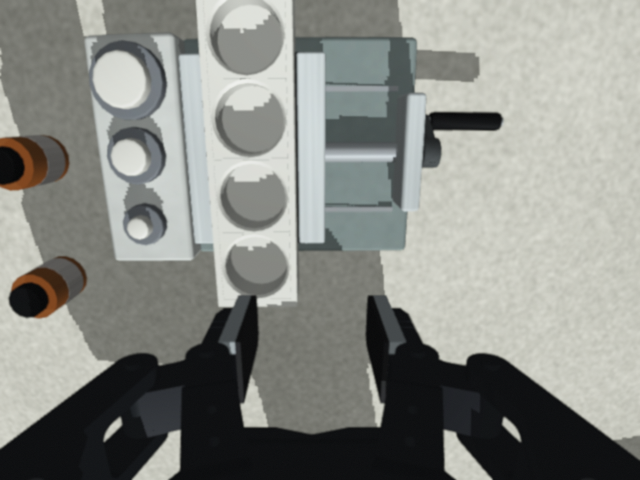

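View pics/b1.png

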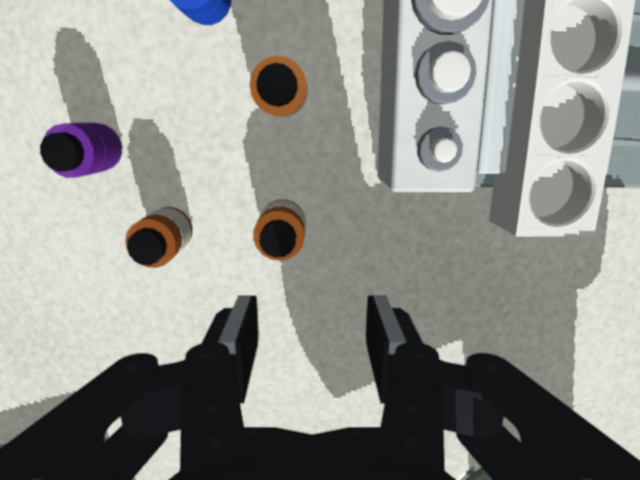

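The clamped rack shows hole rims in w3 at (247,36), (250,119), (253,194) and (256,266). In b1 the amber caps are at (277,85), (278,239) and (147,246), and the purple look-alike is at (62,150). I'll compute hole and bottle positions.

```bash
python3 - <<'E'
from h import *
import json
V={k:[np.array(x) for x in v] for k,v in json.load(open('V3.json')).items()}
o={'w3':[(247,36),(250.5,119),(253,194),(256.5,266)],'b1':[None,(586,35),(574,118),(561,193)]}
hx=[.084,.028,-.028,-.084]
def P(p): return np.array([[p[0]+np.cos(p[2])*h,p[1]+np.sin(p[2])*h,p[3]] for h in hx])
def f(p): return np.concatenate([(proj(V[k],[q])[0]-c) for k in o for q,c in zip(P(p),o[k]) if c])
r=least_squares(f,[.548,.039,-.109,.1]);print(r.x.round(4),f(r.x).round(1).tolist());print(P(r.x).round(4).tolist(),'expected',sh(0,.005,.1))
K=view('top')
# in top img, bottle
for n,c in dict(A=(277,85),C=(278,239),B=(147,246)).items(): print(n,at_z(V['b1'],c,.072).round(4))
for c in ((11,162),(29,299)): print('w3',at_z(V['w3'],c,.072).round(4))
print('tri A',tri([(V['w3'],(11,162)),(V['b1'],(277,85))]).round(4),'C',tri([(V['w3'],(29,299)),(V['b1'],(278,239))]).round(4))
E
```

```text
[ 0.5472  0.0388 -0.1081  0.0988] [0.4, -1.5, 0.0, 0.2, 0.6, 2.5, 0.1, 0.3, -0.7, -0.2, -0.6, -0.9, 0.2, -0.2]
[[0.6307, 0.0297, 0.0988], [0.575, 0.0358, 0.0988], [0.5194, 0.0418, 0.0988], [0.4637, 0.0478, 0.0988]] expected [0.54834541 0.03917016 0.1       ]
A [0.5647 0.2561 0.072 ]
C [0.4429 0.2714 0.072 ]
B [0.449  0.3844 0.072 ]
w3 [0.5667 0.243  0.072 ]
w3 [0.4448 0.2664 0.072 ]
tri A [0.5666 0.2574 0.0535] C [0.4416 0.2723 0.0651]
```

```bash
cat >> h.py <<'E'
QX=R2q(down(SW))              # closing along shaker x
HOLES=[(.6310,.0299),(.5753,.0360),(.5197,.0420),(.4640,.0480)]
_a=np.linspace(0,2*np.pi,24,endpoint=False)
def model(x,y):
    return np.vstack([np.c_[x+r*np.cos(_a),y+r*np.sin(_a),np.full(24,z)] for r,z in((.021,0),(.023,.004),(.023,.056),(.016,.072))])
def find_bottles(cam='wrist'):
    v=view(cam); im=bot.camera(cam).astype(float); out=[]
    for d in bot.search_frame(cam,'bottle1'):
        l,t,w,h=d['bbox']
        if d['confidence']<.4 or l<2 or t<2: continue
        c=im[int(t):int(t+h),int(l):int(l+w)]; r,g,b=c[...,0],c[...,1],c[...,2]
        fr=((r>1.4*g)&(r>1.8*b)&(r>60)).mean()
        if fr<.12: continue
        def f(p):
            q=proj(v,model(*p));m,M=q.min(0),q.max(0); return [m[0]-l,m[1]-t,M[0]-l-w,M[1]-t-h]
        s=least_squares(f,at_z(v,(l+w/2,t+h/2),.04)[:2]); out.append((s.x.round(4),round(float(np.abs(s.fun).max()),1),round(d['confidence'],2),round(fr,2)))
    return out
def look():
    bot.move_pose([.46,.24,.25],QS); bot.wait(.2); return find_bottles()
def pick(x,y):
    bot.set_gripper(.8,40)
    bot.move_pose([x,y,.13],QX); bot.move_linear([x,y,.027],.15)
    bot.set_gripper(.45,20); st('sq')           # pre-centre along shaker x
    bot.set_gripper(.8); bot.move_linear([x,y,.11],.2)
    bot.move_pose([x,y,.11],QS); bot.move_linear([x,y,.027],.15)
    bot.set_gripper(0,40); st('grip'); bot.move_linear([x,y,.19],.2)
def place(i):
    x,y=HOLES[i]; bot.move_pose([x,y,.19],QS); bot.wait(.2); bot.move_linear([x,y,.135],.15)
    ok=False
    for dx,dy in ((0,0),(.0015,0),(-.0015,0),(0,.0015),(0,-.0015),(.003,0),(-.003,0)):
        a=sh(dx,dy,0)-sh(0,0,0); bot.move_linear([x+a[0],y+a[1],.131],.08)
        hit=bot.move_linear([x+a[0],y+a[1],.099],.04,until_force=9); st(('place',i,hit,dx,dy))
        if bot.read_position()[2]<.105: ok=True;break
    return ok
def release():
    p=np.array(bot.read_position()); bot.set_gripper(.78); p[2]=.2; bot.move_linear(p,.2); st('free')
E
python3 - <<'E'
from h import *
L=look(); print(L)
T=[l[0] for l in L]; t=min(T,key=lambda p:np.hypot(*(p-[.4429,.2714]))); print(t)
pick(*t)
if place(3): release()
print(bot.read_clock())
E
```

```text
[(array([0.5633, 0.2552]), 0.9, 0.94, np.float64(0.38)), (array([0.4458, 0.3871]), 2.5, 0.85, np.float64(0.26)), (array([0.4395, 0.2712]), 1.8, 0.7, np.float64(0.3))]
[0.4395 0.2712]
sq t 66.8 [0.4404 0.2716 0.0281] F [ 0.  -0.8  6.1] w 0.533 ff 20.3
grip t 72.6 [0.4405 0.2717 0.0283] F [-0.8 -0.3  6.4] w 0.524 ff 40.8
('place', 3, True, 0, 0) t 76.2 [0.4635 0.048  0.1023] F [-1.5  0.7  6.2] w 0.527 ff 41.8
free t 77.1 [0.4631 0.0481 0.1993] F [ 0.1  0.6 -0.7] w 0.786 ff 0.0
77.1417
```

The first bottle went to the hole floor (74 mm rise, exactly as expected). Now the other two.

```bash
python3 - <<'E'
from h import *
for hole,e in ((2,[.5647,.2561]),(1,[.449,.3844])):
    L=[l for l in look() if l[0][1]>.15]; print(L)
    if not L: print('none');break
    t=min([l[0] for l in L],key=lambda p:np.hypot(*(p-e))); print(t)
    if np.hypot(*(t-e))>.08: break
    pick(*t)
    if bot.read_gripper_width()<.45: print('missed');break
    if not place(hole): print('stuck');break
    release()
L=look(); print(L)
save('wrist','b2'); save('top','t4'); print([(np.round(d['bbox'],1).tolist(),round(d['confidence'],2)) for d in bot.search_frame('top','bottle1')],bot.read_clock())
E
```

```text
[(array([0.4468, 0.388 ]), 1.0, 0.66, np.float64(0.25)), (array([0.5633, 0.256 ]), 1.8, 0.62, np.float64(0.35))]
[0.5633 0.256 ]
sq t 83.5 [0.5643 0.2563 0.0284] F [-0.9 -0.5  6.2] w 0.53 ff 21.1
grip t 89.3 [0.5646 0.2563 0.0286] F [0.  0.3 6.9] w 0.523 ff 41.7
('place', 2, True, 0, 0) t 92.8 [0.5192 0.0418 0.1024] F [-1.2 -0.1  4.5] w 0.525 ff 41.7
free t 93.8 [0.5187 0.0418 0.1993] F [-0.4  1.  -0.7] w 0.781 ff 0.0
[(array([0.4463, 0.3872]), 2.2, 0.94, np.float64(0.27))]
[0.4463 0.3872]
sq t 100.5 [0.4472 0.3878 0.0283] F [-1.6 -0.8  6.3] w 0.531 ff 20.9
grip t 106.3 [0.4474 0.3879 0.0286] F [-0.4 -1.2  6.1] w 0.529 ff 41.6
('place', 1, True, 0, 0) t 110.3 [0.5747 0.0359 0.1024] F [-0.6 -1.3  5.8] w 0.522 ff 41.8
free t 111.3 [0.5742 0.0359 0.1992] F [-0.6 -0.6  0.5] w 0.782 ff 0.0
[(array([ 0.5164, -0.0133]), 7.7, 0.75, np.float64(0.26)), (array([ 0.4447, -0.0056]), 7.6, 0.63, np.float64(0.21))]
[([304.9, 252.8, 25.6, 23.3], 0.89), ([191.1, 192.4, 28.7, 24.6], 0.82), ([301.5, 276.1, 20.1, 23.9], 0.76), ([308.3, 225.4, 19.4, 22.2], 0.69)] 112.7
```

View pics/b2.png

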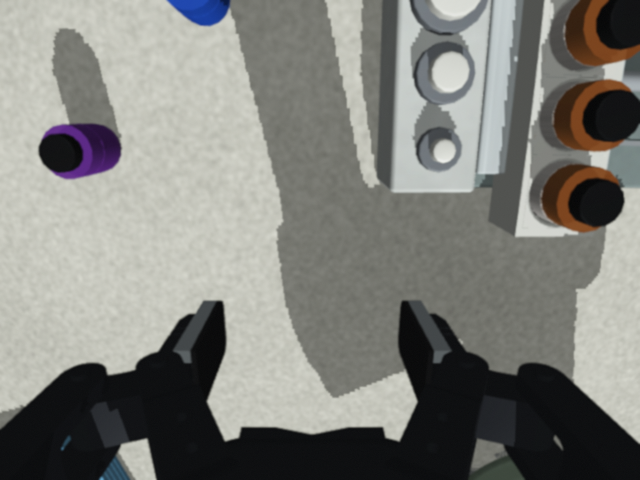

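All three bottles are in the rack (caps at right: (620,20), (611,117), (596,203)), and no amber ones are left on the table. The keys are clear, so I press small, then medium, then large.

```bash
python3 - <<'E'
from h import *
import json
b=[np.array(x) for x in json.load(open('V3.json'))['b1']]; V={k:[np.array(x) for x in v] for k,v in json.load(open('V.json')).items()}
S=tri([(b,(444,149)),(V['k1'],(143,246)),(V['k2'],(228,347))]);M=tri([(b,(452,71)),(V['k1'],(135,176)),(V['k2'],(222,292))]);print(S,M,sh(-.055,.098,0),sh(0,.098,0))
bot.set_gripper(0)
for x in (-.055,0,.055):
    p=sh(x,.098,.16); bot.move_pose(p,QX); bot.wait(.2)
    bot.move_linear(sh(x,.098,.105),.1); h1=bot.move_linear(sh(x,.098,.075),.02,until_force=2.5); z1=bot.read_position()[2]
    h=bot.move_linear(sh(x,.098,.072),.015,until_force=9); bot.wait(.2); st((x,h1,round(z1,4),h))
    bot.move_linear(sh(x,.098,.16),.15)
    if not h: print('no hit');break
E
```

```text
[0.50577626 0.13663816 0.09205456] [0.56030861 0.13009191 0.09453911] [0.50381829 0.13761474 0.        ] [0.55849009 0.1316152  0.        ]
(-0.055, True, np.float64(0.0937), True) t 119.4 [0.504  0.1376 0.091 ] F [-1.  -0.7  6.1] w -0.001 ff 3.1
(0, True, np.float64(0.0936), True) t 122.8 [0.5586 0.1316 0.0911] F [-1.1 -0.4  5.9] w -0.002 ff 2.9
(0.055, True, np.float64(0.0936), True) t 126.1 [0.6133 0.1256 0.0911] F [-0.3  0.1  4.8] w -0.003 ff 2.8
```

The forces settled near the 5–6 N limit. Repeating the sequence harder does no harm and confirms full travel.

```bash
python3 - <<'E'
from h import *
for x in (-.055,0,.055):
    bot.move_pose(sh(x,.098,.16),QX); bot.wait(.2)
    bot.move_linear(sh(x,.098,.105),.1); h=bot.move_linear(sh(x,.098,.072),.02,until_force=18); bot.wait(.2); st((x,h))
    bot.move_linear(sh(x,.098,.16),.15)
bot.move_linear(sh(.055,.098,.25),.15)
bot.move_pose(sh(-.05,-.04,.25),QS); bot.wait(.3); save('wrist','f'); st()
E
```

```text
(-0.055, True) t 129.2 [0.504  0.1376 0.091 ] F [-2.4 -1.   9. ] w 0.001 ff 4.4
(0, True) t 132.1 [0.5586 0.1316 0.091 ] F [-2.  -0.5  7.6] w 0.001 ff 3.9
(0.055, True) t 135.0 [0.6133 0.1257 0.091 ] F [-2.  -1.2  6.4] w 0.003 ff 3.6
 t 138.0 [4.939e-01 1.000e-04 2.499e-01] F [ 0.5  0.2 -0.5] w 0.001 ff 0.0
```

View pics/f.png

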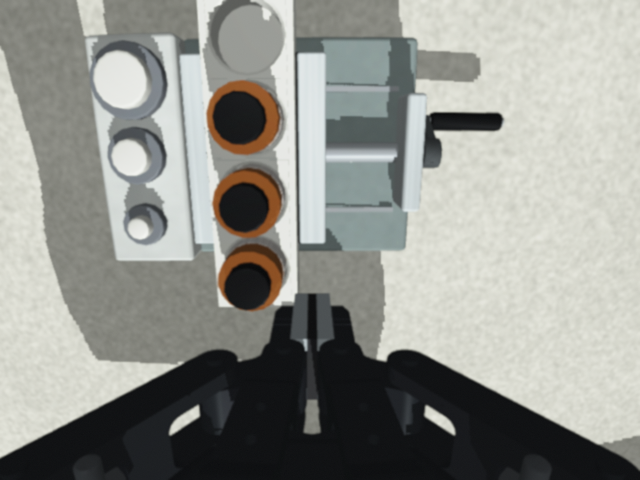

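Pressing harder gave the same end height (0.091), so every key reached its stop both times. The picture shows the rack clamped, with three bottles upright in it at (240,117), (243,205) and (248,285), and the keys back up. I'm handing in.

```bash
python3 -c "
from cell import bot
print(bot.close_job())"
```

```text
the job is handed in; nothing more can be done
None
```

The rack is clamped on the shaker bed with all three amber bottles standing in it, the keys were pressed small, medium, large (the whole sequence twice, to be sure of full travel), and the job is handed in; the hand-in returned no verdict.

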